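# Re-clamp a milled bracket in the toggle fixture with its slotted end up

## Task

The long edge of the milled bracket in the slide-jaw fixture has been drilled, and its slotted end is to be worked next. Swing the toggle handle up so that the jaw opens while the bracket still sits there, take the bracket out and put it back between the jaws standing on its plain end, slotted end up, fully down on the bed and with its undrilled long edge against the end stop. Then press the handle fully down so that the jaw clamps the bracket, and leave the things lying round the fixture where they are.

Things in the scene. Friction and masses are not known exactly. Their poses are not given: they have to be found in the camera images.
- toggle_fixture: slide-jaw fixture bolted to the bench: grey base plate 130 x 216 x 14 mm (x -65 to 65, y -62 to 154). Origin on the bench under the middle of the clamped part; x runs along the jaws (to the robot's right), y is the way in which the sliding jaw opens (away from the robot), z up. Fixed jaw: x -50 to 50, y -52 to -12, top at z 50 mm, clamping face at y = -12 looking to +y
- slide_jaw: the sliding jaw, x -50 to 50 mm, top at z 50, with a plunger behind it; only the toggle handle drives it. Its origin coincides with the fixture's when clamped and stands 19 mm farther along the fixture's y when fully open; its clamping face is at y = +12 in its own frame, so the gap between the jaws is 24 mm clamped and 43 mm open
- toggle_handle (a joint): angle of the toggle handle: 0 is fully down (jaw clamped, toggle locked just past dead centre; it takes about 5 N at the grip to break it loose or to snap it in), 1.35 fully up (jaw open, handle upright). It turns about an axis along the fixture's x through handle_pivot, opening upward, and stays where it is left. The jaw opens with roughly the square of the angle
- handle_pivot (a point): axis of the toggle handle, 121 mm along the fixture's y and 43 mm above the bench; the frame that bears it spans y 61 to 137 and reaches z 58 mm
- handle_grip (a point): a point on the axis of the handle's black grip, 80 mm from the pivot. The grip is a round bar of 20 mm diameter that reaches from 40 to 115 mm from the pivot; fully down it points along the fixture's +y and rises by 0.21 rad
- stop_tip (a point): tip of the end stop: a 10 mm round screw on an arm at the +x end of the fixed jaw, 58 mm along the fixture's x and 11 mm above the bed, its end face looking to the fixture's -x. The arm behind it reaches z 48 mm
- bed (a point): centre of the flat steel bed's top face, 30 mm above the bench; the bed spans x -60 to 60, y -46 to 60 mm in the fixture's frame
- bracket: milled aluminium bracket, a block of 84 (x) x 24 (y) x 64 (z) mm with a 26 mm bore in its broad faces at x = -23 mm (keep the fingers on the flat). Origin at its centre; x points to the slotted end, y is the thickness, z points to the drilled long edge. At the start it is clamped lying on its undrilled long edge, drilled edge up, slotted end towards the end stop (the robot's right). About 0.3 kg
- slotted_end (a point): centre of the bracket's slotted short end (24 x 64 mm), with a slot 14 mm wide and 12 mm deep across its middle
- plain_end (a point): centre of the bracket's plain short end (24 x 64 mm)
- drilled_edge (a point): centre of the long edge (84 x 24 mm) that carries two dark drilled holes
- plain_edge (a point): centre of the undrilled long edge (84 x 24 mm)
- vee_block: bystander: small vee block 50 x 50 x 34 mm; origin under its centre
- marker: bystander: marker pen lying, 140 mm long; origin under its centre
- cutter_disc: bystander: milling cutter disc lying flat, 73 mm diameter, 10 mm thick; origin under its centre
- bench_brush: bystander: small hand brush lying, 86 x 30 x 22 mm; origin under its centre
Things that resemble listed ones, but are neither listed nor needed, are in the scene too. Of the things shaped like the bracket, the aluminium one is meant.

How it is judged (in metres and radians):
On the way, in this order (a step that is already met when the one before it is completed fails the run):
1. the toggle handle is swung up and the jaw open, with the bracket still sitting on the bed as it was (value of joint toggle_handle above 0.5 rad and distance of bracket from where it was at the start of the episode below 0.025 m and z of bracket in the frame of toggle_fixture below 0.07 m), for 0.1 s.
2. the bracket stands on the bed between the open jaws, slotted end up (value of joint toggle_handle above 0.3 rad and z of slotted_end in the frame of toggle_fixture above 0.105 m and z of plain_end in the frame of toggle_fixture below 0.034 m and y of plain_end in the frame of toggle_fixture between -0.016 and 0.028 m), for 0.1 s.
At the end, for the whole second after the job is handed in: the bracket stands in the fixture on its plain end, slotted end up, upright within 3 degrees, down on the bed within 3 mm, its undrilled long edge within 3.5 mm of the end stop, clamped between the jaws (jaw force over 4 N) with the handle fully down (below 0.1 rad), at rest (angle between the x axis of bracket and the z axis of toggle_fixture, either way round below 0.05 rad and z of slotted_end in the frame of toggle_fixture above 0.105 m and z of plain_end in the frame of toggle_fixture below 0.033 m and x of plain_edge in the frame of toggle_fixture between 0.0545 and 0.061 m and y of bracket in the frame of toggle_fixture between -0.004 and 0.004 m and value of joint toggle_handle below 0.1 rad and contact force between slide_jaw and bracket above 4 N and linear speed of bracket below 0.01 m/s); the robot touches nothing.
It fails at once if a loose thing beside the fixture is pushed by more than 30 mm (distance of any of vee_block, cutter_disc, marker, bench_brush from where it was at the start of the episode above 0.03 m).
It also fails if it takes over 61 s, if anything falls off the work surface, if the arm or the gripper's body presses on something with over 40 N, if the wrist force passes 120 N, or if a joint passes its speed limit or range.

## Robot

A 6-joint arm with a two-finger parallel gripper is mounted at the origin on a cart in front of the work surface, level with it; the furniture and walls round the work are solid. World frame = base frame: x ahead of the robot, y to its left, z up, the work surface at z = 0. Lengths are in mm, angles in rad, forces in N, time in s.
With the tool pointing down it reaches from about 275 to 1000 mm from the base axis. Payload 8.4 kg.
Tool frame: the origin (TCP) lies between the finger pads; the fingertips stand 25 mm ahead of it and the grasp point (between the pads) lies 6 mm ahead of it; z points along the fingers, y is the line along which they close (so a half turn about z gives the same grasp; the last joint's range is limited). The gripper opens to 85 mm and grips with 20 to 120 N. Pads are 22 mm wide; open, the fingers measure 114 mm over their backs; the gripper's body (76 mm by 85 mm) begins 54 mm behind the grasp point. The pads swing forward as they close: fully open they stand 13 mm farther back than shut.
Start: joints at [1.122, 0.353, 1.633, -0, 1.155, -0.002], TCP at [270.05, 563.65, 256.281] pointing down, gripper open.
Joint ranges: [-2.63, 2.63], [-0.92, 2.1], [0.06, 2.66], [-1.3, 4.44], [0, 2.69], [-3.02, 3.02]. Speed limits (rad/s): [2.22, 2.22, 2.79, 3.14, 3.14, 3.14].

## Interface

Orientations are given as [roll, pitch, yaw] about the fixed x, y, z axes, in that order (R = Rz(yaw) Ry(pitch) Rx(roll)).
In Python, from rig import r, eyes, workorder gives the robot as it stands. The module is installed in compiled form; this text tells all that it offers.
- The arm moves only by the tool step_arm, never from a script. Its argument "moves" is a list of rows, each an object of numbers: "tx", "ty", "tz": the shift along the tool's x, y, z scaled (see below); "ax", "ay", "az": the turn, a rotation vector about the tool's x, y, z scaled (see below). In form: [{"tx": .., "ty": .., "tz": .., "ax": .., "ay": .., "az": ..}, ...]. A call has 1 to 5 rows; each row shifts and turns the commanded pose from where the row before left it, along the tool's axes as they then stand; what a row does not reach is not made up. The controller multiplies each number of a shift by 25 mm and each number of a turn by 90 degrees. A row lasts 1/8 s, in which the tool goes at most 62.5 mm and 10.7 degrees, less where a joint would pass 70% of its speed; a pose out of reach is approached as far as the arm can. A call with a number of a shift or a turn outside -1 to 1 is refused whole. A call with a gripper value outside its range is refused whole. "gripper" is the opening, from 0 (shut) to 1 (fully open), set as the call begins (left out, the last holds). The fingers move at their own pace and stop on an object; "newtons" is the grip in N (left out, the last holds). Time passes only in rows, so rows that do not move let the fingers close. It gives the time, the measured TCP pose, the force, the opening and the grip force at its end, in the units of the state.
- r.sense(): the state, without advancing time (a new reading comes with each control period).
- eyes.grab_frame(name): name is "scene" or "top" or "wrist"; returns (picture, depth): 384x512x3 uint8, red, green, blue; 384x512 float32, mm along the optical axis (not along the pixel's ray), 0 where there is no reading.
- eyes.camera_info(name): a dict with "intrinsics" (3x3 intrinsics, pixels), "k1" (the pictures are not rectified: a ray, as slopes to the right and down, at radius r is drawn at 1 + k1 r^2 times it, then the intrinsics apply), "cam_to_world" (4x4, takes a point from camera to world coordinates). Camera axes: x right, y up, looking along -z (the intrinsics and any distortion apply to the point x, -y, -z); pixel columns grow to the right and rows downward; lengths in mm; the calibration is good to about 2 mm. A picture is of the moment at which its call begins: read the wrist's pose just before it. camera_info takes no time and is no camera call; for the wrist camera it gives the pose at the moment of the call.
- workorder.sign_off(): hands the job in; it is judged then, once.
The state is a dict: "clock": time; "qpos": joint angles; "qvel": joint speeds; "joint_efforts": joint torques, N m; "eef_pos": TCP position; "tcp_rot": TCP orientation; "contact_force": force on the tool from outside, world axes, zero at the start; "wrist_torque": the same for the moment, N m; "opening": opening from 0.0 (shut) to 1.0 (fully open); "grasp_force": force on a finger pad.
Only numpy, scipy, OpenCV 4.12 (cv2) and the standard library are available. Lean on these libraries where they do the work, as an engineer would, in place of code of your own. Each camera call takes 0.05 s, during which the arm holds its last target. There are 200 camera calls.

## Working session

There is one attempt and no reset: what is moved stays moved. The work goes in short steps, Python scripts to look and compute and a tool call to move; the robot and the scene stay as the last step left them, time stands still between calls to the robot, and variables do not carry over. Pictures are saved under pics/ and viewed, at most 10 in all, crops included, and the job is handed in when it is done.

Besides the shell and the picture viewer there is one more tool, called as name([rows], argument=value, ...), one row to a line, values as JSON. step_arm: Moves the arm, as the interface text tells. Its arguments: {"type":"object","properties":{"moves":{"type":"array","items":{"type":"object","properties":{"tx":{"type":"number"},"ty":{"type":"number"},"tz":{"type":"number"},"ax":{"type":"number"},"ay":{"type":"number"},"az":{"type":"number"}}}},"gripper":{"type":"number"},"newtons":{"type":"number"}},"required":["moves"]}

```bash
mkdir -p pics; cat > h.py <<'E'
from rig import r, eyes, workorder
import numpy as np, cv2
from scipy.spatial.transform import Rotation as R
def grab(name,fn=None):
    ci=eyes.camera_info(name); p,d=eyes.grab_frame(name)
    if fn: cv2.imwrite('pics/'+fn,p[:,:,::-1])
    return p,d,ci
def cloud(d,ci):
    K=np.array(ci['intrinsics'],float);T=np.array(ci['cam_to_world']);h,w=d.shape
    v,u=np.mgrid[:h,:w].astype(np.float32)
    n=cv2.undistortPoints(np.stack([u.ravel(),v.ravel()],1)[:,None],K,np.array([ci['k1'],0,0,0.]))[:,0]
    z=d.ravel(); P=np.stack([n[:,0]*z,-n[:,1]*z,-z],1)
    return (P@T[:3,:3].T+T[:3,3]).reshape(h,w,3)
def proj(P,ci):
    K=np.array(ci['intrinsics'],float);T=np.linalg.inv(np.array(ci['cam_to_world']))
    p=np.atleast_2d(P)@T[:3,:3].T+T[:3,3]; p=p*[1,-1,-1]
    return cv2.projectPoints(p,np.zeros(3),np.zeros(3),K,np.array([ci['k1'],0,0,0.]))[0][:,0]
E
python3 - <<'E'
from h import *
a=[]
for n in('scene','top'):
    p,d,ci=grab(n,n+'0.png');C=cloud(d,ci);np.savez(n+'0.npz',p=p,d=d,C=C);a.append(p)
    print(n,np.round(ci['cam_to_world'],2).tolist(),ci['k1'],np.round(ci['intrinsics'],1).tolist())
im=np.vstack(a)[:,:,::-1];cv2.imwrite('pics/both.png',cv2.resize(np.hstack(a)[:,:,::-1],(800,300)))
s=r.sense();print(s)
E
```

```text
scene [[-0.84, 0.25, -0.48, 40.02], [-0.54, -0.43, 0.72, 832.35], [-0.02, 0.87, 0.5, 558.4], [0.0, 0.0, 0.0, 1.0]] 0.039794436764734896 [[381.2, 0.0, 255.5], [0.0, 381.2, 195.3], [0.0, 0.0, 1.0]]
top [[-0.02, 0.99, -0.1, 380.2], [-1.0, -0.02, -0.0, 160.95], [-0.0, 0.1, 0.99, 1118.91], [0.0, 0.0, 0.0, 1.0]] -0.026211704648004392 [[353.4, 0.0, 254.4], [0.0, 353.4, 190.9], [0.0, 0.0, 1.0]]
{'clock': 0.1, 'qpos': array([ 1.12163024e+00,  3.53577935e-01,  1.63405465e+00, -1.01164686e-05,
        1.15523671e+00, -2.41735133e-03]), 'qvel': array([ 4.38636311e-04,  7.01763223e-05, -6.18710470e-04, -4.31045726e-04,
        2.09469893e-03, -1.31590997e-03]), 'joint_efforts': array([ 1.74185454e-03, -6.06367493e+01, -3.42814779e+01,  2.75423881e-04,
        4.09062850e-03,  1.00762686e-04]), 'eef_pos': array([269.85885328, 563.28954049, 255.6395355 ]), 'tcp_rot': array([-3.14031600e+00,  6.16414086e-06,  2.69484801e+00]), 'contact_force': array([-0.54136807,  0.67665067,  0.36463119]), 'wrist_torque': array([ 0.04176602, -0.00245787,  0.01857433]), 'grasp_force': 0.0, 'opening': 1.0005004068795986}
```

View pics/scene0.png

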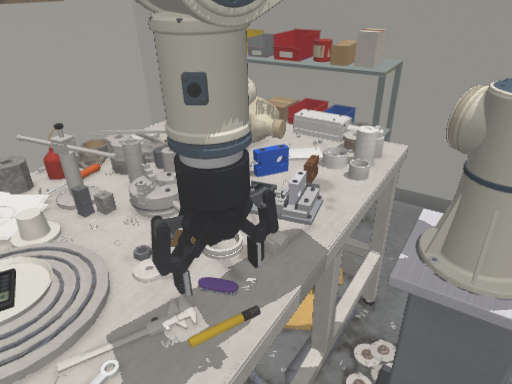

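View pics/top0.png

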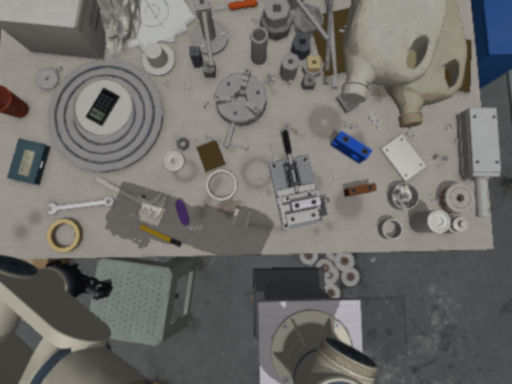

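The top view shows the fixture at about (295,190), its black handle at (287,140) pointing away from the robot. A blue bracket-like part is at (350,146), the brush at (360,188), the vee block possibly at (211,155), and the marker at (160,235). Candidates for the bracket are the aluminium part in the jaws at (297,207) and the blue part at (350,146). I choose the one in the jaws and check it in a crop.

```bash
python3 - <<'E'
from h import *
z=np.load('top0.npz');p=z['p'][120:245,200:400];a=cv2.resize(p,None,fx=4,fy=4,interpolation=cv2.INTER_CUBIC)[:,:,::-1]
cv2.imwrite('pics/crop.png',a)
C=z['C']
H=C[120:245:4,255:345:5]
for row,v in zip(H,range(120,245,4)): print(v,' '.join('%4d'%q for q in row[:,2]))
print(C[190,295],C[140,287])
E
```

```text
120   41    0   -3   -2   -1   -1   -2    0    0    2   -1    1   -4    2    0   -1   -2    3
124    1    1   -7    0    2   -1    3   10   -2    2   -2    1 1118    0    0    3    0   -1
128    1    0    2    0    1    0   11   18    0   -5    2    0   -4    0    2    1    0    2
132    1    1    2   -5    0 1118   73   -5    1    2    2    0    2    0    4    0    2   85
136   -2    1    3   -2    1    1   73    1   -1   -3    0    0   -1   -6   -1    0    0   84
140    0    0    0   -2    0   -4   70   -1    1    0   -1    0   -2    0   -1   -1   71   82
144   -3    0   -4   -3   -4    1   63   64    1    0    0   -1    1   -2    0    1   33   64
148    2   -2    0    2    1    2   57   64    2    4    0    0    0   -2   -1   -4    4   36
152    0    0    0    1    0    3    0   59    0    0    1    2   -1   -1 1118   -1   -1    0
156    1    2    0    0    3   -1    2   57   -1   15   13   -1   -2    0    0    1    2    1
160   -2    6    1    0    2   11   13   54   57   13   22    0    0   -2    1    1    2    0
164    0    2    0   17   25   15   19   57   59   12   14   11   
[... 1289 characters left out ...]
  48   51   48   50   48   10   15    0    1    0    2
224    1    1   -2    0    0   -3   23   47   15   11   14    0    1    0    0    1    0    0
228    0   -1    3    0    0   -3   15    4   -1   -2   -2    0    4   -1    1    1    1    1
232    3    0    1    3    3    2    1    0    0   -3   -1    0    0    0    0    0    0    3
236    0    2    1    2    3    5    0   -1   -1    0    0    3    3    0    0    0    2   -2
240    1    0    0    0    0    0    0    0    0   -3    0    2   -2    1    4    0    0    4
244    2    1   -2    0   -2    1    0   -1    2    3    0    0    0   -1    0    1    2    0
[489.36497861  36.68958658  43.25291435] [638.41449563  59.57355706  73.6191861 ]
```

View pics/crop.png

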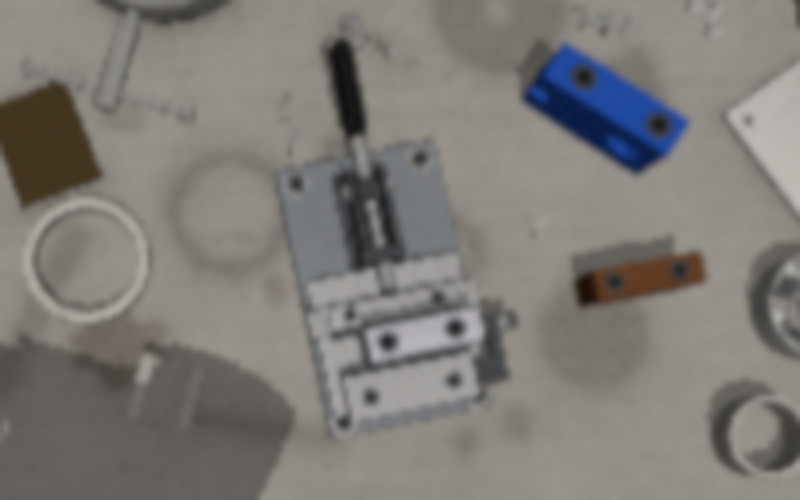

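The crop confirms that the aluminium bracket with two dark holes is in the jaws, at crop (425,335). The decoys are the blue part at (610,105) and a brown one at (640,275). Next I fit the coarse fixture pose.

```bash
cat > fit.py <<'E'
from h import *
from scipy.optimize import minimize
# boxes in fixture frame [x0,x1,y0,y1,z]
def boxes(jaw=0,brk=True):
    b=[(-65,65,-62,154,14),(-60,60,-46,60,30),(-50,50,-52,-12,50),(-50,50,12+jaw,48+jaw,50)]
    if brk:b.append((-42,42,-12,12,94))
    return b
def fitpose(C,x0,brk=True,zmin=None):
    # fit plan pose (X,Y,yaw) via bracket top rect and base outline
    out={}
    m=(np.abs(C[...,2]-94)<8)&(np.hypot(C[...,0]-x0[0],C[...,1]-x0[1])<75)
    return C[m]
E
python3 - <<'E'
from fit import *
z=np.load('top0.npz');C=z['C']
P=fitpose(C,(470,22)).astype(np.float32)
print(len(P),P.mean(0),cv2.minAreaRect(P[:,:2]))
m=(C[...,2]>8)&(C[...,2]<200)
n,l,st,_=cv2.connectedComponentsWithStats(m.astype(np.uint8))
k=l[200,305];print(st[k]);
B=C[(l==k)&(C[...,2]<22)][:,:2]; print(cv2.minAreaRect(B.astype(np.float32)))
G=C[(l==k)&(C[...,0]>590)&(C[...,2]>35)];print('grip',len(G),np.median(G,0),cv2.minAreaRect(G[:,:2].astype(np.float32)))
c=eyes.camera_info('wrist');s=r.sense()
Rt=R.from_euler('xyz',s['tcp_rot']).as_matrix();T=np.array(c['cam_to_world'])
print('cam in tool',np.round(Rt.T@(T[:3,3]-s['eef_pos']),1),np.round(Rt.T@T[:3,:3],3).tolist(),np.round(c['intrinsics'],0).tolist())
for i in range(1,n):
    if st[i][4]>25:
        q=C[l==i];print(i,st[i],np.round(np.median(q,0)),round(np.percentile(q[:,2],95)))
E
```

```text
Traceback (most recent call last):
cv2.error: OpenCV(4.12.0) /io/opencv/modules/imgproc/src/convhull.cpp:143: error: (-215:Assertion failed) total >= 0 && (depth == CV_32F || depth == CV_32S) in function 'convexHull'
```

```bash
python3 - <<'E'
from fit import *
A=lambda a:cv2.minAreaRect(np.ascontiguousarray(a[:,:2],dtype=np.float32))
z=np.load('top0.npz');C=z['C']
P=fitpose(C,(470,22))
print(len(P),P.mean(0),A(P))
m=(C[...,2]>8)&(C[...,2]<200)
n,l,st,_=cv2.connectedComponentsWithStats(m.astype(np.uint8))
k=l[203,305];print(st[k]);
B=C[(l==k)&(C[...,2]<22)]; print('base',A(B))
G=C[(l==k)&(C[...,0]>590)&(C[...,2]>35)];print('grip',len(G),np.median(G,0),A(G))
c=eyes.camera_info('wrist');s=r.sense()
Rt=R.from_euler('xyz',s['tcp_rot']).as_matrix();T=np.array(c['cam_to_world'])
print('cam in tool',np.round(Rt.T@(T[:3,3]-s['eef_pos']),1),np.round(Rt.T@T[:3,:3],3).tolist(),np.round(c['intrinsics'],0).tolist())
for i in range(1,n):
    if 25<st[i][4]<3000:
        q=C[l==i];print(i,st[i],np.round(np.median(q,0)),round(np.percentile(q[:,2],95)))
E
```

```text
243 [446.22154525  12.48157222  94.21143117] ((446.2384033203125, 12.031959533691406), (23.825998306274414, 83.61431884765625), 10.243538856506348)
[ 269  124   61  105 3158]
base ((543.4014892578125, 42.22276306152344), (325.6509094238281, 130.286376953125), 10.619573593139648)
grip 171 [634.05133302  59.32357314  66.23578218] ((631.3822631835938, 58.600982666015625), (84.64205932617188, 19.745885848999023), 10.292112350463867)
cam in tool [  74.6    1.2 -117.5] [[-0.0, 0.956, 0.293], [1.0, 0.0, -0.0], [-0.0, 0.293, -0.956]] [[295.0, 0.0, 257.0], [0.0, 295.0, 193.0], [0.0, 0.0, 1.0]]
2 [ 189    0   69   78 2023] [990. 290.  29.] 191
16 [407  50  10  19 140] [ 830. -277.  197.] 199
19 [ 38  69  20  21 231] [878. 837.  10.] 13
21 [ 196   68   80  104 2898] [756. 211.  66.] 93
25 [  0  85  29  33 612] [777. 908.  61.] 106
29 [337  95  26  18 201] [ 759. -132.   21.] 197
49 [331 131  41  32 674] [ 614. -135.   83.] 87
52 [381 134  45  47 776] [ 590. -317.   10.] 13
53 [   7  138   43   47 1356] [597. 873.  34.] 38
54 [177 138  11  11  73] [649. 389.  17.] 21
58 [163 150  22  21 278] [594. 416.  10.] 14
65 [206 169  32  31 262] [518. 267.  24.] 28
73 [344 182  32  14 266] [ 487. -156.   64.] 67
74 [388 182  31  28 574] [ 464. -300.   31.] 47
101 [141 199  12   9  32] [461. 505.  10.] 11
102 [176 199  13  26 225] [430. 387.  22.] 26
104 [ 87 200  26   6  48] [465. 661.  10.] 12
110 [ 48 203  12  11  41] [454. 798.  10.] 12
111 [ 64 202  22   7  53] [459. 730.   9.] 12
126 [232 208  20  19 262] [410. 204.  31.] 36
134 [ 47 219  35  33 531] [365. 759.  23.] 27
135 [378 219  25  20 258] [ 365. -256.   35.] 49
137 [139 224  43  23 251] [360. 457.  15.] 20
143 [ 271  310   81   74 2929] [64. 46. 18.] 172
```

```bash
cat >> h.py <<'E'
YF=10.3;a=np.radians(YF)
FO=np.array([444.,24.2,0.]);FR=np.array([[np.sin(a),np.cos(a),0],[-np.cos(a),np.sin(a),0],[0,0,1]])  # columns x_f,y_f,z
FR=np.array([[np.sin(a),np.cos(a),0],[-np.cos(a),np.sin(a),0],[0,0,1.]])
def w(p): return FO+FR@np.array(p,float)
def f(p): return FR.T@(np.array(p,float)-FO)
def toolR(d,y):  # tool z along d, tool y along y (fixture coords)
    d=np.array(d,float);d/=np.linalg.norm(d);y=np.array(y,float);y/=np.linalg.norm(y)
    return FR@np.column_stack([np.cross(y,d),y,d])
def plan(pos,Rt=None,n=None,p0=None,R0=None,dmax=24,amax=9.):
    s=r.sense();p0=s['eef_pos'] if p0 is None else p0
    R0=R.from_euler('xyz',s['tcp_rot']) if R0 is None else R.from_matrix(R0)
    Rt=R0 if Rt is None else R.from_matrix(Rt)
    rv=(R0.inv()*Rt).as_rotvec();dp=np.array(pos)-p0
    n=n or int(max(np.ceil(np.linalg.norm(dp)/dmax),np.ceil(np.degrees(np.linalg.norm(rv))/amax),1))
    Rc=R0;P=p0.copy()
    for i in range(n):
        t=Rc.inv().apply(p0+dp*(i+1)/n-P)/25;q=rv/n/(np.pi/2)
        t=np.round(t,2);q=np.round(q,3)
        print(i,dict((k,float(v)) for k,v in zip(('tx','ty','tz','ax','ay','az'),list(t)+list(q)) if v))
        P=P+Rc.apply(t*25);Rc=Rc*R.from_rotvec(q*np.pi/2)
E
python3 - <<'E'
from h import *
t=toolR([0,0,-1],[-1,0,0]);print(R.from_matrix(t).as_euler('xyz'))
plan(w([0,185,250]),None,22)
E
```

```text
[ 3.14159265  0.         -2.96182374]
0 {'tx': -0.98, 'ty': -0.55, 'tz': 0.01}
1 {'tx': -0.98, 'ty': -0.55, 'tz': 0.01}
2 {'tx': -0.98, 'ty': -0.55, 'tz': 0.01}
3 {'tx': -0.99, 'ty': -0.55, 'tz': 0.01}
4 {'tx': -0.98, 'ty': -0.55, 'tz': 0.01}
5 {'tx': -0.98, 'ty': -0.55, 'tz': 0.02}
6 {'tx': -0.98, 'ty': -0.55, 'tz': 0.01}
7 {'tx': -0.98, 'ty': -0.55, 'tz': 0.01}
8 {'tx': -0.98, 'ty': -0.55, 'tz': 0.01}
9 {'tx': -0.98, 'ty': -0.55, 'tz': 0.01}
10 {'tx': -0.99, 'ty': -0.55, 'tz': 0.01}
11 {'tx': -0.98, 'ty': -0.55, 'tz': 0.01}
12 {'tx': -0.98, 'ty': -0.55, 'tz': 0.01}
13 {'tx': -0.98, 'ty': -0.55, 'tz': 0.01}
14 {'tx': -0.98, 'ty': -0.55, 'tz': 0.01}
15 {'tx': -0.98, 'ty': -0.55, 'tz': 0.02}
16 {'tx': -0.99, 'ty': -0.55, 'tz': 0.01}
17 {'tx': -0.98, 'ty': -0.55, 'tz': 0.01}
18 {'tx': -0.98, 'ty': -0.55, 'tz': 0.01}
19 {'tx': -0.98, 'ty': -0.55, 'tz': 0.01}
20 {'tx': -0.98, 'ty': -0.55, 'tz': 0.01}
21 {'tx': -0.98, 'ty': -0.55, 'tz': 0.01}
```

step_arm([
  {"tx":-1,"ty":-0.54,"az":-0.05},
  {"tx":-0.96,"ty":-0.6,"az":-0.05},
  {"tx":-0.91,"ty":-0.67,"az":-0.05},
  {"tx":-0.86,"ty":-0.73,"az":-0.05},
  {"tx":-0.8,"ty":-0.79,"az":-0.05},
])

```text
schema error: expected keys tx, ty, tz, ax, ay, az
```

step_arm([
  {"tx":-1,"ty":-0.54,"tz":0,"ax":0,"ay":0,"az":-0.05},
  {"tx":-0.96,"ty":-0.6,"tz":0,"ax":0,"ay":0,"az":-0.05},
  {"tx":-0.91,"ty":-0.67,"tz":0,"ax":0,"ay":0,"az":-0.05},
  {"tx":-0.86,"ty":-0.73,"tz":0,"ax":0,"ay":0,"az":-0.05},
  {"tx":-0.8,"ty":-0.79,"tz":0,"ax":0,"ay":0,"az":-0.05},
])

```text
clock: 0.72
eef_pos: [355.5, 450.0, 255.9]
tcp_rot: [-3.141, -0.0, 3.09]
contact_force: [-0.2, -0.4, 0.8]
opening: 0.998
grasp_force: 0.0
```

step_arm([
  {"tx":-0.75,"ty":-0.85,"tz":0,"ax":0,"ay":0,"az":-0.05},
  {"tx":-0.68,"ty":-0.9,"tz":0,"ax":0,"ay":0,"az":-0.05},
  {"tx":-0.62,"ty":-0.95,"tz":0,"ax":0,"ay":0,"az":-0.05},
  {"tx":-0.55,"ty":-1,"tz":0,"ax":0,"ay":0,"az":0},
  {"tx":-0.55,"ty":-1,"tz":0,"ax":0,"ay":0,"az":0},
])

```text
clock: 1.35
eef_pos: [444.6, 339.4, 256.0]
tcp_rot: [-3.141, -0.001, -2.96]
contact_force: [0.4, -0.4, -0.1]
opening: 1.003
grasp_force: 0.0
```

```bash
python3 - <<'E'
from h import *
s=r.sense();print(s['clock'],s['eef_pos'],s['tcp_rot'],s['qpos'])
plan(w([0,170,235]),toolR([0,0,-1],[-1,0,0]))
E
```

```text
1.35 [444.59754792 339.44773801 255.9841192 ] [-3.14130804e+00 -5.24464660e-04 -2.96006134e+00] [ 6.49410065e-01  2.52083108e-01  1.77535553e+00 -1.94848141e-05
  1.11475047e+00 -1.10290907e+00]
0 {'tx': -0.32, 'ty': -0.89, 'tz': 0.06}
1 {'tx': -0.32, 'ty': -0.88, 'tz': 0.06}
2 {'tx': -0.32, 'ty': -0.89, 'tz': 0.06}
3 {'tx': -0.33, 'ty': -0.89, 'tz': 0.06}
4 {'tx': -0.32, 'ty': -0.88, 'tz': 0.06}
5 {'tx': -0.32, 'ty': -0.89, 'tz': 0.06}
6 {'tx': -0.32, 'ty': -0.89, 'tz': 0.06}
7 {'tx': -0.32, 'ty': -0.88, 'tz': 0.06}
8 {'tx': -0.32, 'ty': -0.89, 'tz': 0.06}
9 {'tx': -0.32, 'ty': -0.88, 'tz': 0.06}
10 {'tx': -0.33, 'ty': -0.89, 'tz': 0.06}
11 {'tx': -0.32, 'ty': -0.89, 'tz': 0.06}
12 {'tx': -0.32, 'ty': -0.88, 'tz': 0.06}
13 {'tx': -0.32, 'ty': -0.89, 'tz': 0.06}
```

step_arm([
  {"tx":0,"ty":-1,"tz":0,"ax":0,"ay":0,"az":0},
  {"tx":0,"ty":-1,"tz":0,"ax":0,"ay":0,"az":0},
  {"tx":0,"ty":-1,"tz":0,"ax":0,"ay":0,"az":0},
  {"tx":0,"ty":-1,"tz":0,"ax":0,"ay":0,"az":0},
  {"tx":0,"ty":-1,"tz":0,"ax":0,"ay":0,"az":0},
])

```text
clock: 1.98
eef_pos: [466.7, 216.5, 256.0]
tcp_rot: [-3.141, -0.001, -2.96]
contact_force: [0.3, -0.2, -0.2]
opening: 0.997
grasp_force: 0.0
```

step_arm([
  {"tx":0,"ty":-1,"tz":0,"ax":0,"ay":0,"az":0},
  {"tx":0,"ty":-1,"tz":0,"ax":0,"ay":0,"az":0},
  {"tx":0,"ty":-1,"tz":0,"ax":0,"ay":0,"az":0},
  {"tx":0,"ty":-1,"tz":0,"ax":0,"ay":0,"az":0},
  {"tx":0,"ty":-1,"tz":0,"ax":0,"ay":0,"az":0},
])

```text
clock: 2.6
eef_pos: [489.2, 93.6, 256.0]
tcp_rot: [-3.142, -0.001, -2.96]
contact_force: [0.4, -0.1, 0.3]
opening: 1.003
grasp_force: 0.0
```

step_arm([
  {"tx":0,"ty":-1,"tz":0,"ax":0,"ay":0,"az":0},
  {"tx":0,"ty":-0.8,"tz":0,"ax":0,"ay":0,"az":0},
  {"tx":0,"ty":0,"tz":0,"ax":0,"ay":0,"az":0},
])

```text
clock: 2.98
eef_pos: [497.4, 49.3, 256.0]
tcp_rot: [-3.142, -0.001, -2.962]
contact_force: [0.0, 0.2, -0.6]
opening: 0.996
grasp_force: 0.0
```

```bash
python3 - <<'E'
from h import *
s=r.sense();print(s['clock'],s['eef_pos'],f(s['eef_pos']))
p,d,ci=grab('wrist','w1.png');C=cloud(d,ci);np.savez('w1.npz',p=p,d=d,C=C)
F=(C-FO)@FR
A=lambda a:cv2.minAreaRect(np.ascontiguousarray(a[:,:2],dtype=np.float32))
M=(abs(F[...,2]-94)<6)&(abs(F[...,0])<80)&(abs(F[...,1])<30)
P=F[M];print('brk',len(P),np.median(P,0),A(P),np.percentile(P,[1,99],axis=0))
for nm,c in (('fixed jaw',(abs(F[...,2]-50)<4)&(F[...,1]<-16)&(F[...,1]>-60)&(abs(F[...,0])<75)),
  ('grip',(F[...,2]>45)&(F[...,1]>162)&(abs(F[...,0])<30)&(F[...,2]<100)),
  ('base',(F[...,2]>9)&(F[...,2]<19)&(F[...,1]>70)&(F[...,1]<170)&(abs(F[...,0])<85))):
    P=F[c];print(nm,len(P),np.median(P,0),A(P) if len(P) else 0,np.percentile(P,[1,99],axis=0))
E
```

```text
2.975 [497.39380007  49.26622429 256.02115081] [-15.11535331  57.01525743 256.02115081]
brk 2440 [1.03045024e+01 1.55498201e-02 9.40979200e+01] ((10.781021118164062, 0.2612285614013672), (23.749696731567383, 84.23136138916016), 89.94715881347656) [[-30.97423225 -11.59361     92.38336365]
 [ 51.40561574  11.95914607  95.93576279]]
fixed jaw 3851 [  5.65060919 -33.77226103  49.70077971] ((10.545494079589844, -34.61056137084961), (35.64480972290039, 124.60572814941406), 89.87492370605469) [[-50.39192825 -52.21199652  46.81355275]
 [ 71.09182244 -16.78634148  51.71834637]]
grip 859 [ -3.07687151 194.28486787  66.36448647] ((-2.272246837615967, 196.22830200195312), (68.28247833251953, 18.60813331604004), 89.91555786132812) [[-11.58085339 162.48959371  55.35054714]
 [  6.86752957 228.84038834  74.53724954]]
base 4304 [-10.14619876 106.97810746  13.80960663] ((-2.095989227294922, 119.93075561523438), (99.72874450683594, 130.39633178710938), 89.89010620117188) [[-65.79223701  70.95390507  11.64444252]
 [ 61.52997714 150.62595337  17.76017262]]
```

View pics/w1.png

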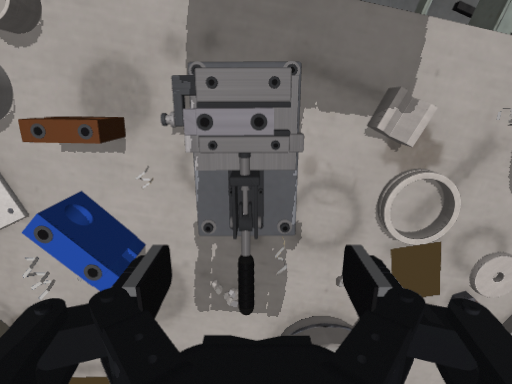

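The wrist view shows the fixture at (245,150), the stop at (165,118), the handle grip at (246,285), the vee block at (405,115) clear on the left, and the blue and brown decoys on the right. The wrist camera puts the fixture 2 mm farther along -x than my first fit, so I correct for that.

```bash
sed -i 's/^FO=np.array(\[444.,24.2,0.\])/FO=np.array([443.6,26.2,0.])/' h.py; python3 - <<'E'
from h import *
print(f(r.sense()['eef_pos']))
plan(w([0,204,150]),toolR([0,0,-1],[-1,0,0]))
E
```

```text
[-13.78379416  57.0927269  256.07069602]
0 {'tx': -0.73, 'ty': -0.07, 'tz': 0.53}
1 {'tx': -0.74, 'ty': -0.07, 'tz': 0.53}
2 {'tx': -0.73, 'ty': -0.07, 'tz': 0.53}
3 {'tx': -0.74, 'ty': -0.07, 'tz': 0.53}
4 {'tx': -0.73, 'ty': -0.07, 'tz': 0.53}
5 {'tx': -0.74, 'ty': -0.07, 'tz': 0.53}
6 {'tx': -0.73, 'ty': -0.07, 'tz': 0.53}
7 {'tx': -0.74, 'ty': -0.06, 'tz': 0.53}
```

step_arm([
  {"tx":-1,"ty":-0.1,"tz":0,"ax":0,"ay":0,"az":0},
  {"tx":-1,"ty":-0.1,"tz":0.7,"ax":0,"ay":0,"az":0},
  {"tx":-1,"ty":-0.1,"tz":0.7,"ax":0,"ay":0,"az":0},
  {"tx":-1,"ty":-0.1,"tz":0.7,"ax":0,"ay":0,"az":0},
  {"tx":-1,"ty":-0.1,"tz":0.7,"ax":0,"ay":0,"az":0},
])

```text
clock: 3.65
eef_pos: [623.2, 61.7, 185.5]
tcp_rot: [3.141, -0.0, -2.959]
contact_force: [0.8, 0.5, 0.1]
opening: 1.0
grasp_force: 0.0
```

step_arm([
  {"tx":-0.88,"ty":-0.05,"tz":0.7,"ax":0,"ay":0,"az":0},
  {"tx":0,"ty":0,"tz":1,"ax":0,"ay":0,"az":0},
  {"tx":0,"ty":0,"tz":1,"ax":0,"ay":0,"az":0},
  {"tx":0,"ty":0,"tz":1,"ax":0,"ay":0,"az":0},
  {"tx":0,"ty":0,"tz":0,"ax":0,"ay":0,"az":0},
])

```text
clock: 4.28
eef_pos: [642.8, 64.0, 91.7]
tcp_rot: [3.141, -0.004, -2.959]
contact_force: [-0.9, -0.0, 0.4]
opening: 1.0
grasp_force: 0.0
```

```bash
python3 - <<'E'
from h import *
s=r.sense();print(s['clock'],f(s['eef_pos']),s['tcp_rot'],s['qpos'],s['contact_force'])
E
```

```text
4.275 [ -1.5894478  202.7758637   91.70661938] [ 3.1410429  -0.0042714  -2.95940916] [ 9.68531057e-02  5.70136468e-01  1.69965668e+00  2.39132252e-04
  8.76102235e-01 -1.65627902e+00] [-0.86076404 -0.04716115  0.4159503 ]
```

step_arm([
  {"tx":0,"ty":-0.06,"tz":1,"ax":0,"ay":0,"az":0},
  {"tx":0,"ty":0,"tz":0,"ax":0,"ay":0,"az":0},
])

```text
clock: 4.53
eef_pos: [644.0, 62.1, 68.3]
tcp_rot: [3.141, -0.002, -2.96]
contact_force: [-0.3, -0.2, 0.4]
opening: 1.003
grasp_force: 0.0
```

step_arm([
  {"tx":0,"ty":0,"tz":0,"ax":0,"ay":0,"az":0},
  {"tx":0,"ty":0,"tz":0,"ax":0,"ay":0,"az":0},
  {"tx":0,"ty":0,"tz":0,"ax":0,"ay":0,"az":0},
  {"tx":0,"ty":0,"tz":0,"ax":0,"ay":0,"az":0},
], gripper=0, newtons=40)

```text
clock: 5.03
eef_pos: [645.0, 62.3, 69.4]
tcp_rot: [3.141, 0.001, -2.961]
contact_force: [-1.1, 1.5, 4.6]
opening: 0.21
grasp_force: 38.9
```

```bash
python3 - <<'E'
from h import *
s=r.sense();p=f(s['eef_pos']);print(s['clock'],p,s['opening'],s['grasp_force'],s['contact_force'])
# arc, grasp point z-6
g=p-[0,0,6];v=g[1:]-[121,43];rad=np.hypot(*v);t0=np.arctan2(v[1],v[0]);print(rad,t0)
prev=g[1:]
for t in np.linspace(t0,t0+1.36,13)[1:]:
    q=np.array([121,43])+rad*np.array([np.cos(t),np.sin(t)]);d=(q-prev)/25;prev=q
    print('tx %.2f tz %.2f'%(-d[0],-d[1]))
E
```

```text
5.025 [  0.46165269 204.64037763  69.41788265] 0.20960776483007104 38.85133981704712 [-1.13668375  1.45424501  4.58911213]
86.09647322322121 0.23943235007873415
tx 0.11 tz -0.37
tx 0.16 tz -0.36
tx 0.19 tz -0.34
tx 0.23 tz -0.31
tx 0.27 tz -0.29
tx 0.30 tz -0.25
tx 0.32 tz -0.22
tx 0.35 tz -0.18
tx 0.36 tz -0.14
tx 0.38 tz -0.10
tx 0.39 tz -0.05
tx 0.39 tz -0.01
```

step_arm([
  {"tx":0.1,"ty":0,"tz":-0.37,"ax":0,"ay":0,"az":0},
  {"tx":0.16,"ty":0,"tz":-0.36,"ax":0,"ay":0,"az":0},
  {"tx":0.19,"ty":0,"tz":-0.34,"ax":0,"ay":0,"az":0},
  {"tx":0.23,"ty":0,"tz":-0.31,"ax":0,"ay":0,"az":0},
])

```text
clock: 5.52
eef_pos: [627.0, 58.9, 103.3]
tcp_rot: [3.141, -0.001, -2.96]
contact_force: [0.6, 5.9, -10.3]
opening: 0.206
grasp_force: 39.3
```

step_arm([
  {"tx":0.27,"ty":0,"tz":-0.29,"ax":0,"ay":0,"az":0},
  {"tx":0.3,"ty":0,"tz":-0.25,"ax":0,"ay":0,"az":0},
  {"tx":0.32,"ty":0,"tz":-0.22,"ax":0,"ay":0,"az":0},
  {"tx":0.35,"ty":0,"tz":-0.18,"ax":0,"ay":0,"az":0},
])

```text
clock: 6.02
eef_pos: [596.9, 53.4, 126.9]
tcp_rot: [3.141, -0.0, -2.96]
contact_force: [1.4, 6.1, -9.1]
opening: 0.203
grasp_force: 39.1
```

step_arm([
  {"tx":0.36,"ty":0,"tz":-0.14,"ax":0,"ay":0,"az":0},
  {"tx":0.38,"ty":0,"tz":-0.1,"ax":0,"ay":0,"az":0},
  {"tx":0.39,"ty":0,"tz":-0.05,"ax":0,"ay":0,"az":0},
  {"tx":0.39,"ty":0,"tz":-0.01,"ax":0,"ay":0,"az":0},
  {"tx":0,"ty":0,"tz":0,"ax":0,"ay":0,"az":0},
])

```text
clock: 6.65
eef_pos: [559.8, 45.7, 134.9]
tcp_rot: [-3.141, 0.0, -2.96]
contact_force: [0.1, 0.2, -0.8]
opening: 0.0
grasp_force: 0.0
```

```bash
python3 - <<'E'
from h import *
s=r.sense();p=f(s['eef_pos']);print(s['clock'],p,s['opening'],s['grasp_force'],s['contact_force'])
p,d,ci=grab('top','t2.png');C=cloud(d,ci);F=(C-FO)@FR
m=(abs(F[...,2]-94)<8)&(abs(F[...,1])<40)&(abs(F[...,0])<80);P=F[m]
print(len(P),np.percentile(P,[2,50,98],axis=0))
E
```

```text
6.65 [  1.58061584 117.78291917 134.91189065] 0.0001556443368712276 0.0 [ 0.13526247  0.15892165 -0.7633102 ]
15 [[-27.25913718 -10.52742145  87.08175297]
 [-25.41949891   1.29883722  92.82937497]
 [-23.01828642  10.94612084  95.25080541]]
```

step_arm([
  {"tx":0.3,"ty":0,"tz":-1,"ax":0,"ay":0,"az":0},
  {"tx":0.5,"ty":0,"tz":-1,"ax":0,"ay":0,"az":0},
  {"tx":0.8,"ty":0,"tz":-1,"ax":0,"ay":0,"az":0},
  {"tx":1,"ty":0,"tz":-1,"ax":0,"ay":0,"az":0},
  {"tx":1,"ty":0,"tz":0,"ax":0,"ay":0,"az":0},
])

```text
clock: 7.32
eef_pos: [472.8, 29.7, 236.6]
tcp_rot: [-3.141, 0.005, -2.96]
contact_force: [1.1, -0.2, 0.3]
opening: 0.003
grasp_force: 0.0
```

```bash
python3 - <<'E'
from h import *
s=r.sense();print(s['clock'],f(s['eef_pos']))
p,d,ci=grab('wrist','w2.png');C=cloud(d,ci);F=(C-FO)@FR
m=(abs(F[...,2]-94)<6)&(abs(F[...,1])<40)&(abs(F[...,0])<80);P=F[m]
print('brk',len(P),np.percentile(P,[2,50,98],axis=0))
m=(F[...,1]>20)&(F[...,1]<70)&(abs(F[...,2]-50)<5)&(abs(F[...,0])<50);P=F[m]
print('jaw',len(P),np.percentile(P,[2,50,98],axis=0))
m=(F[...,1]>110)&(F[...,1]<250)&(F[...,2]>70)&(F[...,2]<170)&(abs(F[...,0])<25);P=F[m]
print('handle',len(P)); P=P[np.argsort(P[:,2])];print(np.round(P[::max(1,len(P)//15)],0).tolist())
E
```

```text
7.325 [  1.77056802  29.3697336  236.61516493]
brk 2505 [[-27.81815911 -11.8568828   92.52342668]
 [ 12.33930924  -0.57218919  94.11177534]
 [ 52.49105608  10.73515415  95.61284917]]
jaw 2179 [[-47.28394365  23.08913205  45.66011705]
 [  0.58186745  34.91510147  49.55321636]
 [ 47.56731739  60.7799805   53.7608877 ]]
handle 280
[[4.0, 139.0, 131.0], [-0.0, 138.0, 133.0], [-1.0, 139.0, 135.0], [4.0, 141.0, 137.0], [4.0, 141.0, 139.0], [2.0, 140.0, 141.0], [2.0, 142.0, 142.0], [-1.0, 143.0, 144.0], [-0.0, 142.0, 145.0], [-1.0, 141.0, 147.0], [4.0, 145.0, 148.0], [1.0, 145.0, 149.0], [-0.0, 145.0, 150.0], [-3.0, 147.0, 151.0], [-1.0, 146.0, 152.0], [-2.0, 147.0, 153.0]]
```

View pics/w2.png

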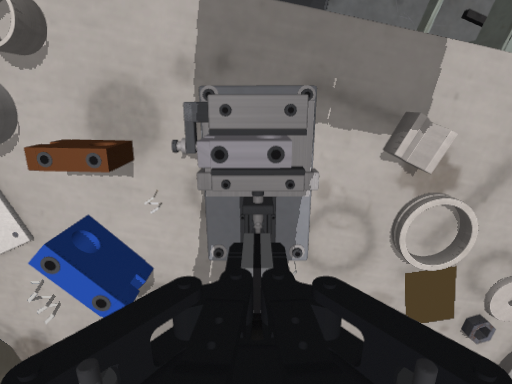

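Bracket is still seated at (245,152), and the handle is at about 1.0 rad, so the jaw is open about 11 mm, which is enough. Next I plan the tilted grasp.

```bash
python3 - <<'E'
from h import *
t=toolR([-1,0,-1],[0,1,0]);G=np.array([32.4,0,76.]);d=np.array([-1,0,-1])/2**.5
print(R.from_matrix(t).as_euler('xyz'))
plan(w(G-116*d),t)
E
```

```text
[ 3.14159265 -0.78539816  1.75056524]
0 {'tx': 0.09, 'ty': -0.41, 'tz': 0.28, 'ax': -0.036, 'ay': 0.036, 'az': 0.086}
1 {'tx': 0.02, 'ty': -0.43, 'tz': 0.26, 'ax': -0.036, 'ay': 0.036, 'az': 0.086}
2 {'tx': -0.05, 'ty': -0.45, 'tz': 0.24, 'ax': -0.036, 'ay': 0.036, 'az': 0.086}
3 {'tx': -0.12, 'ty': -0.45, 'tz': 0.2, 'ax': -0.036, 'ay': 0.036, 'az': 0.086}
4 {'tx': -0.2, 'ty': -0.43, 'tz': 0.17, 'ax': -0.036, 'ay': 0.036, 'az': 0.086}
5 {'tx': -0.26, 'ty': -0.41, 'tz': 0.14, 'ax': -0.036, 'ay': 0.036, 'az': 0.086}
6 {'tx': -0.32, 'ty': -0.38, 'tz': 0.09, 'ax': -0.036, 'ay': 0.036, 'az': 0.086}
7 {'tx': -0.37, 'ty': -0.34, 'tz': 0.05, 'ax': -0.036, 'ay': 0.036, 'az': 0.086}
8 {'tx': -0.42, 'ty': -0.28, 'tz': 0.02, 'ax': -0.036, 'ay': 0.036, 'az': 0.086}
9 {'tx': -0.45, 'ty': -0.23, 'tz': -0.03, 'ax': -0.036, 'ay': 0.036, 'az': 0.086}
10 {'tx': -0.48, 'ty': -0.16, 'tz': -0.06, 'ax': -0.036, 'ay': 0.036, 'az': 0.086}
```

step_arm([
  {"tx":0.1,"ty":-0.4,"tz":0.3,"ax":-0.036,"ay":0.036,"az":0.086},
  {"tx":0,"ty":-0.43,"tz":0.25,"ax":-0.036,"ay":0.036,"az":0.086},
  {"tx":-0.05,"ty":-0.45,"tz":0.25,"ax":-0.036,"ay":0.036,"az":0.086},
  {"tx":-0.1,"ty":-0.45,"tz":0.2,"ax":-0.036,"ay":0.036,"az":0.086},
  {"tx":-0.2,"ty":-0.43,"tz":0.15,"ax":-0.036,"ay":0.036,"az":0.086},
], gripper=0.8)

```text
clock: 8.0
eef_pos: [470.3, -23.1, 199.1]
tcp_rot: [2.966, -0.354, 2.666]
contact_force: [0.3, -0.2, -0.3]
opening: 0.802
grasp_force: 0.0
```

step_arm([
  {"tx":-0.26,"ty":-0.4,"tz":0.15,"ax":-0.036,"ay":0.036,"az":0.086},
  {"tx":-0.32,"ty":-0.38,"tz":0.1,"ax":-0.036,"ay":0.036,"az":0.086},
  {"tx":-0.37,"ty":-0.34,"tz":0.05,"ax":-0.036,"ay":0.036,"az":0.086},
  {"tx":-0.42,"ty":-0.28,"tz":0,"ax":-0.036,"ay":0.036,"az":0.086},
  {"tx":-0.45,"ty":-0.23,"tz":0,"ax":-0.036,"ay":0.036,"az":0.086},
])

```text
clock: 8.62
eef_pos: [467.8, -75.4, 163.2]
tcp_rot: [3.075, -0.735, 1.924]
contact_force: [0.5, -0.7, -0.6]
opening: 0.798
grasp_force: 0.0
```

step_arm([
  {"tx":-0.48,"ty":-0.16,"tz":-0.05,"ax":-0.036,"ay":0.036,"az":0.086},
  {"tx":0,"ty":0,"tz":0,"ax":0,"ay":0,"az":0},
])

```text
clock: 8.88
eef_pos: [466.2, -86.1, 155.2]
tcp_rot: [-3.136, -0.796, 1.741]
contact_force: [0.4, -0.3, 0.2]
opening: 0.797
grasp_force: 0.0
```

```bash
python3 - <<'E'
from h import *
s=r.sense();print(s['clock'],f(s['eef_pos']),s['tcp_rot'],s['qpos'])
t=toolR([-1,0,-1],[0,1,0]);G=np.array([32.4,0,76.]);d=np.array([-1,0,-1])/2**.5
plan(w(G-6*d),t)
E
```

```text
8.875 [114.51159597   2.20493032 155.20210575] [-3.13647672 -0.79571424  1.74122203] [-0.55112088  0.551495    1.8360542   0.57310964  1.38532078 -1.01935284]
0 {'tx': 0.01, 'ty': -0.02, 'tz': 0.86, 'ay': -0.001, 'az': -0.001}
1 {'tx': 0.01, 'ty': -0.02, 'tz': 0.87, 'ay': -0.001, 'az': -0.001}
2 {'tx': 0.01, 'ty': -0.02, 'tz': 0.86, 'ay': -0.001, 'az': -0.001}
3 {'tx': 0.01, 'ty': -0.02, 'tz': 0.87, 'ay': -0.001, 'az': -0.001}
4 {'tx': 0.01, 'ty': -0.02, 'tz': 0.86, 'ay': -0.001, 'az': -0.001}
```

step_arm([
  {"tx":0.01,"ty":-0.02,"tz":0.86,"ax":0,"ay":-0.001,"az":-0.001},
  {"tx":0.01,"ty":-0.02,"tz":0.86,"ax":0,"ay":-0.001,"az":-0.001},
  {"tx":0.01,"ty":-0.02,"tz":0.86,"ax":0,"ay":-0.001,"az":-0.001},
  {"tx":0.01,"ty":-0.02,"tz":0.86,"ax":0,"ay":-0.001,"az":-0.001},
  {"tx":0.01,"ty":-0.02,"tz":0.86,"ax":0,"ay":-0.001,"az":-0.001},
])

```text
clock: 9.5
eef_pos: [451.0, -8.3, 81.6]
tcp_rot: [3.133, -0.785, 1.763]
contact_force: [-0.6, 0.3, -0.1]
opening: 0.8
grasp_force: 0.0
```

step_arm([
  {"tx":0,"ty":0,"tz":0,"ax":0,"ay":0,"az":0},
])

```text
clock: 9.62
eef_pos: [449.9, -7.9, 81.5]
tcp_rot: [3.137, -0.787, 1.76]
contact_force: [0.4, -0.3, 0.4]
opening: 0.801
grasp_force: 0.0
```

```bash
python3 - <<'E'
from h import *
s=r.sense();print(s['clock'],f(s['eef_pos']),s['tcp_rot'],s['contact_force'])
E
```

```text
9.625 [34.66800101  0.14076285 81.54984705] [ 3.13665    -0.78713015  1.76009074] [ 0.3583245  -0.28629988  0.36921554]
```

step_arm([
  {"tx":0,"ty":0,"tz":0,"ax":0,"ay":0,"az":0},
  {"tx":0,"ty":0,"tz":0,"ax":0,"ay":0,"az":0},
  {"tx":0,"ty":0,"tz":0,"ax":0,"ay":0,"az":0},
  {"tx":0,"ty":0,"tz":0,"ax":0,"ay":0,"az":0},
  {"tx":0,"ty":0,"tz":0,"ax":0,"ay":0,"az":0},
], gripper=0, newtons=90)

```text
clock: 10.25
eef_pos: [450.7, -9.5, 82.2]
tcp_rot: [3.135, -0.787, 1.756]
contact_force: [-0.3, -3.8, 6.0]
opening: 0.273
grasp_force: 88.1
```

```bash
python3 - <<'E'
from h import *
s=r.sense();p=f(s['eef_pos']);print(s['clock'],p,s['tcp_rot'],s['contact_force'],s['opening'],s['grasp_force'])
plan(w(p+[0,0,100]))
E
```

```text
10.25 [36.44033785  0.6190852  82.17069234] [ 3.13548817 -0.78688913  1.75636796] [-0.28004068 -3.78971453  5.95590236] 0.2734854665977116 88.1327748298645
0 {'tx': 0.57, 'tz': -0.56}
1 {'tx': 0.56, 'ty': 0.01, 'tz': -0.57}
2 {'tx': 0.57, 'tz': -0.56}
3 {'tx': 0.57, 'tz': -0.57}
4 {'tx': 0.56, 'ty': 0.01, 'tz': -0.56}
```

step_arm([
  {"tx":0.4,"ty":0,"tz":-0.4,"ax":0,"ay":0,"az":0},
  {"tx":0.6,"ty":0,"tz":-0.6,"ax":0,"ay":0,"az":0},
  {"tx":0.6,"ty":0,"tz":-0.6,"ax":0,"ay":0,"az":0},
  {"tx":0.6,"ty":0,"tz":-0.6,"ax":0,"ay":0,"az":0},
  {"tx":0.6,"ty":0,"tz":-0.6,"ax":0,"ay":0,"az":0},
])

```text
clock: 10.88
eef_pos: [449.9, -9.3, 182.1]
tcp_rot: [3.137, -0.787, 1.756]
contact_force: [0.1, 0.4, -3.9]
opening: 0.267
grasp_force: 88.1
```

```bash
python3 - <<'E'
from h import *
s=r.sense();p=f(s['eef_pos']);print(s['clock'],p,s['tcp_rot'],s['contact_force'],s['opening'],s['grasp_force'])
plan(w([3,1,190]),toolR([1,0,-1],[0,1,0]))
E
```

```text
10.875 [ 3.60226931e+01 -1.13468246e-01  1.82147959e+02] [ 3.13667335 -0.78692922  1.75589395] [ 0.09631174  0.37409278 -3.92640488] 0.2671814258382529 88.13584506511688
0 {'tx': 0.1, 'tz': 0.06, 'ay': -0.091}
1 {'tx': 0.12, 'ty': 0.01, 'tz': 0.05, 'ay': -0.091}
2 {'tx': 0.12, 'tz': 0.04, 'ay': -0.091}
3 {'tx': 0.12, 'ty': 0.01, 'tz': 0.01, 'ay': -0.091}
4 {'tx': 0.12, 'ay': -0.091}
5 {'tx': 0.13, 'ty': 0.01, 'tz': -0.02, 'ay': -0.091}
6 {'tx': 0.11, 'tz': -0.04, 'ay': -0.091}
7 {'tx': 0.11, 'tz': -0.05, 'ay': -0.091}
8 {'tx': 0.11, 'ty': 0.01, 'tz': -0.07, 'ay': -0.091}
9 {'tx': 0.09, 'tz': -0.08, 'ay': -0.091}
10 {'tx': 0.08, 'ty': 0.01, 'tz': -0.1, 'ay': -0.091}
```

step_arm([
  {"tx":0.1,"ty":0,"tz":0.06,"ax":0,"ay":-0.091,"az":0},
  {"tx":0.12,"ty":0,"tz":0.05,"ax":0,"ay":-0.091,"az":0},
  {"tx":0.12,"ty":0,"tz":0.04,"ax":0,"ay":-0.091,"az":0},
  {"tx":0.12,"ty":0,"tz":0,"ax":0,"ay":-0.091,"az":0},
  {"tx":0.12,"ty":0.01,"tz":0,"ax":0,"ay":-0.091,"az":0},
])

```text
clock: 11.5
eef_pos: [447.3, 5.5, 185.7]
tcp_rot: [3.137, -0.069, 1.751]
contact_force: [-1.4, -0.7, -4.3]
opening: 0.27
grasp_force: 88.2
```

step_arm([
  {"tx":0.12,"ty":0,"tz":0,"ax":0,"ay":-0.091,"az":0},
  {"tx":0.12,"ty":0,"tz":-0.04,"ax":0,"ay":-0.091,"az":0},
  {"tx":0.12,"ty":0,"tz":-0.05,"ax":0,"ay":-0.091,"az":0},
  {"tx":0.12,"ty":0,"tz":-0.07,"ax":0,"ay":-0.091,"az":0},
  {"tx":0.1,"ty":0,"tz":-0.08,"ax":0,"ay":-0.091,"az":0},
])

```text
clock: 12.12
eef_pos: [444.7, 21.4, 188.5]
tcp_rot: [3.133, 0.646, 1.746]
contact_force: [-0.9, 0.3, -3.9]
opening: 0.266
grasp_force: 88.4
```

step_arm([
  {"tx":0.1,"ty":0,"tz":-0.1,"ax":0,"ay":-0.09,"az":0},
  {"tx":0,"ty":0,"tz":0,"ax":0,"ay":0,"az":0},
  {"tx":0,"ty":0,"tz":0,"ax":0,"ay":0,"az":0},
])

```text
clock: 12.5
eef_pos: [443.9, 24.4, 187.9]
tcp_rot: [3.137, 0.781, 1.748]
contact_force: [0.4, -0.5, -2.4]
opening: 0.263
grasp_force: 88.5
```

```bash
python3 - <<'E'
from h import *
s=r.sense();p=f(s['eef_pos']);print(s['clock'],p,s['tcp_rot'],s['qpos'],s['opening'],s['grasp_force'])
Rt=R.from_euler('xyz',s['tcp_rot']);print('err deg',np.degrees((R.from_matrix(toolR([1,0,-1],[0,1,0]))*Rt.inv()).as_rotvec()@FR))
a,d,ci=grab('wrist','w3.png');C=cloud(d,ci);np.savez('w3.npz',C=C,p=a,d=d)
b,d,ci=grab('top','t3.png');C=cloud(d,ci);np.savez('t3.npz',C=C,p=b,d=d)
b=cv2.resize(b[130:240,230:370],(490,384))
cv2.imwrite('pics/c3.png',cv2.resize(np.hstack([a,b])[:,:,::-1],(800,307)))
E
```

```text
12.5 [ 1.78477815e+00 -1.04709661e-02  1.87913948e+02] [3.13694424 0.78082647 1.74847846] [ 0.54181783  0.35020819  2.08514725 -0.7937868   1.18039547  0.85812178] 0.2626220196963943 88.49723428487778
err deg [-0.18903023 -0.26174096 -0.06833272]
```

View pics/c3.png

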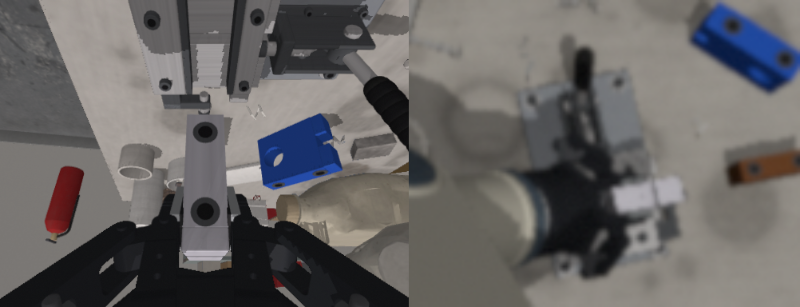

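The wrist view shows the bracket in the fingers at (205,180), drilled edge facing the camera with both holes visible and the open jaws beyond. Next I measure its tilt and its extent.

```bash
python3 - <<'E'
from h import *
z=np.load('w3.npz');F=(z['C']-FO)@FR;d=z['d']
# drilled edge pixel region in full image: scale 409/512
s=512/409.6
u0,u1,v0,v1=[int(k*s) for k in (190,222,118,248)]
Q=F[v0:v1,u0:u1].reshape(-1,3);dd=d[v0:v1,u0:u1].ravel()
Q=Q[(dd>0)&(abs(Q[:,1])<20)]
m=np.median(Q,0)
for _ in range(4):
    c=Q.mean(0);n=np.linalg.svd(Q-c,full_matrices=False)[2][2];n*=-np.sign(n[0]);Q=Q[abs((Q-c)@n)<3]
print('edge',len(Q),c,n,np.degrees([n[1],n[2]]),np.percentile(Q,[1,99],axis=0))
t=np.load('t3.npz');F=(t['C']-FO)@FR
m=(F[...,2]>170)&(F[...,2]<230)&(F[...,0]>-5)&(F[...,0]<80)&(abs(F[...,1])<25)
P=F[m];print(len(P),np.percentile(P,[2,50,98],axis=0),cv2.minAreaRect(np.ascontiguousarray(P[:,:2],dtype=np.float32)))
E
```

```text
edge 6489 [-11.22255126   0.85847359 168.19173115] [-0.99999332  0.00250236  0.00266301] [0.14337482 0.15257897] [[-12.77302411  -8.34986359 125.66120947]
 [ -9.72762958  10.21290455 203.69140568]]
299 [[ -3.89969614 -21.80356982 184.53127196]
 [ 19.49168514   0.75583681 205.10863107]
 [ 53.83363806  22.5462722  212.21465287]] ((25.13699722290039, 0.37564659118652344), (60.08808898925781, 47.93016815185547), 0.5682357549667358)
```

step_arm([
  {"tx":0.5,"ty":0.02,"tz":0.5,"ax":0,"ay":0,"az":0},
  {"tx":0.5,"ty":0.02,"tz":0.5,"ax":0,"ay":0,"az":0},
  {"tx":0.5,"ty":0.01,"tz":0.5,"ax":0,"ay":0,"az":0},
  {"tx":0.45,"ty":0,"tz":0.45,"ax":0,"ay":0,"az":0},
  {"tx":0,"ty":0,"tz":0,"ax":0,"ay":0,"az":0},
])

```text
clock: 13.22
eef_pos: [444.8, 24.4, 117.3]
tcp_rot: [3.141, 0.784, 1.752]
contact_force: [-0.3, 0.5, -2.8]
opening: 0.272
grasp_force: 88.5
```

```bash
python3 - <<'E'
from h import *
s=r.sense();p=f(s['eef_pos']);print(s['clock'],p,s['contact_force'],s['wrist_torque'])
Rt=R.from_euler('xyz',s['tcp_rot']);print('err deg',np.degrees((R.from_matrix(toolR([1,0,-1],[0,1,0]))*Rt.inv()).as_rotvec()@FR))
E
```

```text
13.225 [  1.94029367   0.85845287 117.33518863] [-0.2657947   0.45129572 -2.78527279] [0.70882735 0.1362173  0.00224382]
err deg [-0.02293354 -0.05702326 -0.10588269]
```

step_arm([
  {"tx":0.16,"ty":0,"tz":0.16,"ax":0,"ay":0,"az":0},
  {"tx":0.16,"ty":0,"tz":0.16,"ax":0,"ay":0,"az":0},
  {"tx":0.16,"ty":0,"tz":0.16,"ax":0,"ay":0,"az":0},
  {"tx":0,"ty":0,"tz":0,"ax":0,"ay":0,"az":0},
])

```text
clock: 13.72
eef_pos: [445.4, 24.8, 101.5]
tcp_rot: [3.138, 0.784, 1.749]
contact_force: [0.2, -0.8, -3.8]
opening: 0.269
grasp_force: 88.5
```

step_arm([
  {"tx":-0.06,"ty":0,"tz":0.06,"ax":0,"ay":0,"az":0},
  {"tx":-0.03,"ty":0,"tz":0.03,"ax":0,"ay":0,"az":0},
  {"tx":0,"ty":0,"tz":0,"ax":0,"ay":0,"az":0},
])

```text
clock: 14.1
eef_pos: [446.2, 21.6, 101.9]
tcp_rot: [3.137, 0.783, 1.749]
contact_force: [-0.6, -0.2, -2.1]
opening: 0.268
grasp_force: 88.5
```

```bash
python3 - <<'E'
from h import *
s=r.sense();p=f(s['eef_pos']);print(s['clock'],p,s['contact_force'],FR.T@s['contact_force'])
E
```

```text
14.1 [  4.94771563   1.70459615 101.91192694] [-0.60475035 -0.1682828  -2.09222146] [ 0.05744023 -0.62509416 -2.09222146]
```

step_arm([
  {"tx":0.07,"ty":-0.02,"tz":0.07,"ax":0,"ay":0,"az":0},
  {"tx":0.06,"ty":0,"tz":0.06,"ax":0,"ay":0,"az":0},
  {"tx":0,"ty":0,"tz":0,"ax":0,"ay":0,"az":0},
])

```text
clock: 14.48
eef_pos: [445.5, 21.6, 97.0]
tcp_rot: [3.138, 0.784, 1.75]
contact_force: [-0.6, -0.6, -3.8]
opening: 0.265
grasp_force: 88.5
```

step_arm([
  {"tx":0.03,"ty":0,"tz":0.03,"ax":0,"ay":0,"az":0},
  {"tx":0,"ty":0,"tz":0,"ax":0,"ay":0,"az":0},
])

```text
clock: 14.72
eef_pos: [445.6, 21.6, 96.1]
tcp_rot: [3.137, 0.783, 1.749]
contact_force: [0.0, 0.1, -3.6]
opening: 0.269
grasp_force: 88.5
```

```bash
python3 - <<'E'
from h import *
s=r.sense();p=f(s['eef_pos']);print(s['clock'],p,s['contact_force'],FR.T@s['contact_force'])
E
```

```text
14.725 [ 4.84002336  1.16429372 96.05265642] [ 0.03922802  0.05552477 -3.60597244] [-0.04761594  0.04852382 -3.60597244]
```

Almost on the bed: I continue down in 1 mm steps, then go towards the stop.

step_arm([
  {"tx":0.04,"ty":0,"tz":0.04,"ax":0,"ay":0,"az":0},
  {"tx":0,"ty":0,"tz":0,"ax":0,"ay":0,"az":0},
])

```text
clock: 14.98
eef_pos: [445.8, 21.7, 95.5]
tcp_rot: [3.136, 0.785, 1.748]
contact_force: [-3.0, 3.8, 6.8]
opening: 0.27
grasp_force: 90.0
```

step_arm([
  {"tx":0.03,"ty":0,"tz":0.03,"ax":0,"ay":0,"az":0},
  {"tx":0,"ty":0,"tz":0,"ax":0,"ay":0,"az":0},
])

```text
clock: 15.22
eef_pos: [445.8, 21.7, 95.5]
tcp_rot: [3.136, 0.786, 1.748]
contact_force: [-7.0, 10.2, 21.5]
opening: 0.267
grasp_force: 92.0
```

step_arm([
  {"tx":-0.04,"ty":0,"tz":0.04,"ax":0,"ay":0,"az":0},
  {"tx":0,"ty":0,"tz":0,"ax":0,"ay":0,"az":0},
])

```text
clock: 15.48
eef_pos: [446.5, 20.6, 95.5]
tcp_rot: [3.134, 0.786, 1.747]
contact_force: [-6.5, 11.7, 21.1]
opening: 0.27
grasp_force: 92.1
```

```bash
python3 - <<'E'
from h import *
s=r.sense();p=f(s['eef_pos']);print(s['clock'],p,s['contact_force'],FR.T@s['contact_force'])
E
```

```text
15.475 [ 5.99562194  1.8296826  95.5208055 ] [-6.45499711 11.67990309 21.11973499] [-12.64584968  -4.26258253  21.11973499]
```

step_arm([
  {"tx":-0.03,"ty":-0.02,"tz":-0.03,"ax":0,"ay":0,"az":0},
  {"tx":0,"ty":0,"tz":0,"ax":0,"ay":0,"az":0},
])

```text
clock: 15.72
eef_pos: [446.2, 20.6, 95.6]
tcp_rot: [3.134, 0.784, 1.748]
contact_force: [-1.2, 6.7, 9.5]
opening: 0.268
grasp_force: 90.3
```

```bash
python3 - <<'E'
from h import *
s=r.sense();p=f(s['eef_pos']);print(s['clock'],p,FR.T@s['contact_force'])
E
```

```text
15.725 [ 5.99243881  1.54633434 95.55935955] [-6.84047763e+00 -4.24003095e-03  9.50190562e+00]
```

step_arm([
  {"tx":-0.04,"ty":0,"tz":0.04,"ax":0,"ay":0,"az":0},
  {"tx":0,"ty":0,"tz":0,"ax":0,"ay":0,"az":0},
])

```text
clock: 15.98
eef_pos: [446.5, 19.5, 95.6]
tcp_rot: [3.134, 0.784, 1.748]
contact_force: [-2.7, 9.8, 11.5]
opening: 0.265
grasp_force: 90.9
```

```bash
python3 - <<'E'
from h import *
s=r.sense();p=f(s['eef_pos']);print(s['clock'],p,FR.T@s['contact_force'])
E
```

```text
15.975 [ 7.12169364  1.68417826 95.56412375] [-10.11333252  -0.87463658  11.54663106]
```

step_arm([
  {"tx":-0.05,"ty":0,"tz":0.03,"ax":0,"ay":0,"az":0},
  {"tx":0,"ty":0,"tz":0,"ax":0,"ay":0,"az":0},
])

```text
clock: 16.23
eef_pos: [446.7, 19.2, 95.7]
tcp_rot: [3.133, 0.781, 1.746]
contact_force: [-8.7, 19.9, 16.6]
opening: 0.272
grasp_force: 92.4
```

```bash
python3 - <<'E'
from h import *
s=r.sense();p=f(s['eef_pos']);print(s['clock'],p,FR.T@s['contact_force'])
Rt=R.from_euler('xyz',s['tcp_rot']);print('err deg',np.degrees((R.from_matrix(toolR([1,0,-1],[0,1,0]))*Rt.inv()).as_rotvec()@FR))
a,d,ci=grab('wrist','w4.png');C=cloud(d,ci);np.savez('w4.npz',C=C,p=a,d=d)
E
```

```text
16.225 [ 7.47003956  1.78457062 95.73478413] [-21.16731889  -5.01983778  16.55612333]
err deg [-0.35942063 -0.23577065 -0.09772968]
```

View pics/w4.png

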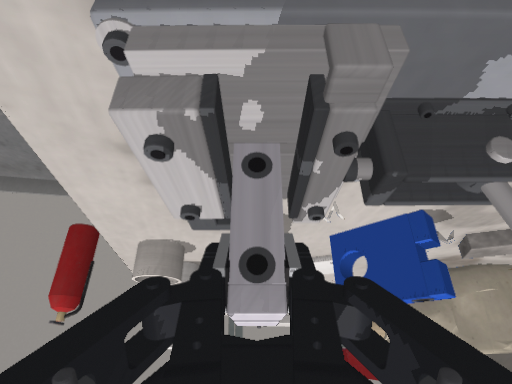

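The view shows the bracket standing between the jaws at (257,200), drilled edge toward the camera. The force in x jumped to 21 N against the stop. I ease off, release, and back out along the tool axis.

step_arm([
  {"tx":0,"ty":-0.02,"tz":-0.02,"ax":0,"ay":0,"az":0},
  {"tx":0,"ty":0,"tz":0,"ax":0,"ay":0,"az":0},
])

```text
clock: 16.52
eef_pos: [446.5, 19.2, 95.7]
tcp_rot: [3.133, 0.781, 1.747]
contact_force: [-2.6, 12.4, 8.9]
opening: 0.268
grasp_force: 90.8
```

step_arm([
  {"tx":0,"ty":0,"tz":0,"ax":0,"ay":0,"az":0},
  {"tx":0,"ty":0,"tz":0,"ax":0,"ay":0,"az":0},
  {"tx":0,"ty":0,"tz":0,"ax":0,"ay":0,"az":0},
], gripper=0.8)

```text
clock: 16.9
eef_pos: [445.2, 17.3, 95.3]
tcp_rot: [3.138, 0.784, 1.749]
contact_force: [0.4, 0.6, 0.1]
opening: 0.803
grasp_force: 0.0
```

step_arm([
  {"tx":0,"ty":0,"tz":-0.5,"ax":0,"ay":0,"az":0},
  {"tx":0,"ty":0,"tz":-1,"ax":0,"ay":0,"az":0},
  {"tx":0,"ty":0,"tz":-1,"ax":0,"ay":0,"az":0},
  {"tx":0,"ty":0,"tz":-1,"ax":0,"ay":0,"az":0},
  {"tx":0,"ty":0,"tz":-1,"ax":0,"ay":0,"az":0},
])

```text
clock: 17.52
eef_pos: [430.4, 96.7, 176.2]
tcp_rot: [3.137, 0.783, 1.749]
contact_force: [-0.2, -0.3, 0.1]
opening: 0.805
grasp_force: 0.0
```

```bash
python3 - <<'E'
from h import *
s=r.sense();p=f(s['eef_pos']);print(s['clock'],p,FR.T@s['contact_force'],s['qpos'])
a,d,ci=grab('wrist','w5.png');C=cloud(d,ci);np.savez('w5.npz',C=C,p=a,d=d);F=(C-FO)@FR
m=(F[...,0]>-25)&(F[...,0]<10)&(F[...,2]>55)&(F[...,2]<125)&(abs(F[...,1])<22)
Q=F[m]
for _ in range(5):
    c=np.median(Q,0);n=np.linalg.svd(Q-Q.mean(0),full_matrices=False)[2][2];n*=-np.sign(n[0]);Q=Q[abs((Q-c)@n)<3]
print('drilled edge',len(Q),c,n,np.percentile(Q,[1,99],axis=0))
m=(F[...,2]>108)&(F[...,2]<122)&(F[...,0]>-10)&(F[...,0]<75)&(abs(F[...,1])<25);P=F[m]
print('top',len(P),np.percentile(P,[2,50,98],axis=0) if len(P) else 0)
plan(w([0,60,240]),toolR([0,0,-1],[-1,0,0]))
E
```

```text
17.525 [-71.73802281  -0.39676146 176.17609605] [ 0.30855192 -0.2549549   0.07319432] [ 0.68056544  0.4084207   2.02686695 -0.71461748  1.24349533  0.92817404]
drilled edge 1878 [-5.96762575  2.65384054 88.3788373 ] [-9.99999043e-01 -2.87181038e-04 -1.35299347e-03] [[ -7.4967051   -9.15138736  56.14272756]
 [ -3.89260772  14.25956437 113.51594233]]
top 965 [[ -6.64986753  -8.80213933 108.25533801]
 [ 12.08581894   2.59552754 113.15431307]
 [ 55.4754734   14.01687622 113.82411563]]
0 {'tx': -0.35, 'ty': 0.22, 'tz': 0.03, 'ax': -0.035, 'ay': 0.036, 'az': -0.086}
1 {'tx': -0.37, 'ty': 0.16, 'tz': 0.02, 'ax': -0.035, 'ay': 0.036, 'az': -0.086}
2 {'tx': -0.4, 'ty': 0.11, 'ax': -0.035, 'ay': 0.036, 'az': -0.086}
3 {'tx': -0.41, 'ty': 0.06, 'tz': -0.01, 'ax': -0.035, 'ay': 0.036, 'az': -0.086}
4 {'tx': -0.41, 'ty': 0.01, 'tz': -0.03, 'ax': -0.035, 'ay': 0.036, 'az': -0.086}
5 {'tx': -0.4, 'ty': -0.05, 'tz': -0.06, 'ax': -0.035, 'ay': 0.036, 'az': -0.086}
6 {'tx': -0.39, 'ty': -0.1, 'tz': -0.09, 'ax': -0.035, 'ay': 0.036, 'az': -0.086}
7 {'tx': -0.37, 'ty': -0.14, 'tz': -0.11, 'ax': -0.035, 'ay': 0.036, 'az': -0.086}
8 {'tx': -0.34, 'ty': -0.19, 'tz': -0.14, 'ax': -0.035, 'ay': 0.036, 'az': -0.086}
9 {'tx': -0.3, 'ty': -0.21, 'tz': -0.17, 'ax': -0.035, 'ay': 0.036, 'az': -0.086}
10 {'tx': -0.26, 'ty': -0.25, 'tz': -0.2, 'ax': -0.035, 'ay': 0.036, 'az': -0.086}
```

The bracket stands upright, with its top at z 114, plain edge at about 58 mm and y 2.6. Next comes the handle push with closed fingers.

```bash
python3 - <<'E'
from h import *
plan(w([0,122,235]),toolR([0,0,-1],[-1,0,0]),12)
E
```

```text
0 {'tx': -0.31, 'ty': 0.4, 'tz': 0.04, 'ax': -0.032, 'ay': 0.033, 'az': -0.079}
1 {'tx': -0.35, 'ty': 0.37, 'tz': 0.04, 'ax': -0.032, 'ay': 0.033, 'az': -0.079}
2 {'tx': -0.41, 'ty': 0.31, 'tz': 0.04, 'ax': -0.032, 'ay': 0.033, 'az': -0.079}
3 {'tx': -0.43, 'ty': 0.26, 'tz': 0.03, 'ax': -0.032, 'ay': 0.033, 'az': -0.079}
4 {'tx': -0.47, 'ty': 0.19, 'tz': 0.02, 'ax': -0.032, 'ay': 0.033, 'az': -0.079}
5 {'tx': -0.49, 'ty': 0.14, 'tz': 0.01, 'ax': -0.032, 'ay': 0.033, 'az': -0.079}
6 {'tx': -0.5, 'ty': 0.08, 'tz': -0.02, 'ax': -0.032, 'ay': 0.033, 'az': -0.079}
7 {'tx': -0.51, 'ty': 0.02, 'tz': -0.04, 'ax': -0.032, 'ay': 0.033, 'az': -0.079}
8 {'tx': -0.51, 'ty': -0.04, 'tz': -0.07, 'ax': -0.032, 'ay': 0.033, 'az': -0.079}
9 {'tx': -0.49, 'ty': -0.1, 'tz': -0.1, 'ax': -0.032, 'ay': 0.033, 'az': -0.079}
10 {'tx': -0.46, 'ty': -0.16, 'tz': -0.12, 'ax': -0.032, 'ay': 0.033, 'az': -0.079}
11 {'tx': -0.44, 'ty': -0.2, 'tz': -0.17, 'ax': -0.032, 'ay': 0.033, 'az': -0.079}
```

step_arm([
  {"tx":-0.31,"ty":0.4,"tz":0,"ax":-0.032,"ay":0.033,"az":-0.079},
  {"tx":-0.35,"ty":0.37,"tz":0,"ax":-0.032,"ay":0.033,"az":-0.079},
  {"tx":-0.41,"ty":0.31,"tz":0.04,"ax":-0.032,"ay":0.033,"az":-0.079},
  {"tx":-0.43,"ty":0.26,"tz":0.03,"ax":-0.032,"ay":0.033,"az":-0.079},
  {"tx":-0.47,"ty":0.19,"tz":0.02,"ax":-0.032,"ay":0.033,"az":-0.079},
], gripper=0)

```text
clock: 18.2
eef_pos: [485.5, 75.8, 200.6]
tcp_rot: [-2.964, 0.453, 2.486]
contact_force: [0.4, 0.0, -0.6]
opening: -0.002
grasp_force: 0.0
```

step_arm([
  {"tx":-0.49,"ty":0.14,"tz":0,"ax":-0.032,"ay":0.033,"az":-0.079},
  {"tx":-0.5,"ty":0.08,"tz":-0.02,"ax":-0.032,"ay":0.033,"az":-0.079},
  {"tx":-0.51,"ty":0.02,"tz":-0.04,"ax":-0.032,"ay":0.033,"az":-0.079},
  {"tx":-0.51,"ty":-0.04,"tz":-0.07,"ax":-0.032,"ay":0.033,"az":-0.079},
  {"tx":-0.49,"ty":-0.1,"tz":-0.1,"ax":-0.032,"ay":0.033,"az":-0.079},
])

```text
clock: 18.82
eef_pos: [540.8, 54.7, 224.7]
tcp_rot: [-3.053, 0.104, 3.085]
contact_force: [-0.6, -0.5, 0.1]
opening: -0.002
grasp_force: 0.0
```

step_arm([
  {"tx":-0.46,"ty":-0.16,"tz":-0.12,"ax":-0.032,"ay":0.033,"az":-0.079},
  {"tx":-0.44,"ty":-0.2,"tz":-0.17,"ax":-0.032,"ay":0.033,"az":-0.079},
  {"tx":0,"ty":0,"tz":0,"ax":0,"ay":0,"az":0},
  {"tx":0,"ty":0,"tz":0,"ax":0,"ay":0,"az":0},
])

```text
clock: 19.32
eef_pos: [561.9, 46.4, 233.3]
tcp_rot: [-3.14, -0.011, -2.961]
contact_force: [-0.4, -0.5, 1.2]
opening: 0.002
grasp_force: 0.0
```

```bash
python3 - <<'E'
from h import *
s=r.sense();p=f(s['eef_pos']);print(s['clock'],p,s['tcp_rot'],s['opening'],s['qpos'])
plan(w([0,122,165]),toolR([0,0,-1],[-1,0,0]))
piv=np.array([121,43.]);prev=np.array([122,165.])
for t in np.linspace(1.2,.2,14):
    u=np.array([np.cos(t),np.sin(t)]);n=np.array([-u[1],u[0]])
    q=piv+90*u+8*n+[-11,25];d=(q-prev)/25;prev=q;print('%.2f'%t,q.round(),'tx %.2f tz %.2f'%(-d[0],-d[1]))
E
```

```text
19.325 [  1.22513584 119.98091717 233.32752278] [-3.1403003  -0.0106352  -2.96149571] 0.002373079644062315 [ 0.08113503  0.287328    1.78219359 -0.00264596  1.082528   -1.66851168]
0 {'tx': -0.04, 'ty': 0.02, 'tz': 0.91, 'ay': -0.002}
1 {'tx': -0.03, 'ty': 0.02, 'tz': 0.91, 'ay': -0.002}
2 {'tx': -0.03, 'ty': 0.01, 'tz': 0.91, 'ay': -0.002}
1.20 [135. 155.] tx -0.53 tz 0.41
1.12 [142. 153.] tx -0.26 tz 0.09
1.05 [148. 150.] tx -0.26 tz 0.11
0.97 [154. 147.] tx -0.25 tz 0.13
0.89 [160. 143.] tx -0.24 tz 0.15
0.82 [166. 139.] tx -0.22 tz 0.16
0.74 [171. 134.] tx -0.21 tz 0.18
0.66 [176. 130.] tx -0.20 tz 0.20
0.58 [181. 124.] tx -0.18 tz 0.21
0.51 [185. 119.] tx -0.16 tz 0.22
0.43 [188. 113.] tx -0.15 tz 0.24
0.35 [192. 107.] tx -0.13 tz 0.25
0.28 [194. 100.] tx -0.11 tz 0.26
0.20 [197.  94.] tx -0.09 tz 0.26
```

step_arm([
  {"tx":-0.04,"ty":0.02,"tz":0.91,"ax":0,"ay":-0.002,"az":0},
  {"tx":-0.03,"ty":0.02,"tz":0.91,"ax":0,"ay":-0.002,"az":0},
  {"tx":-0.03,"ty":0.01,"tz":0.91,"ax":0,"ay":-0.002,"az":0},
  {"tx":-0.26,"ty":0,"tz":0.2,"ax":0,"ay":0,"az":0},
  {"tx":-0.27,"ty":0,"tz":0.2,"ax":0,"ay":0,"az":0},
])

```text
clock: 19.95
eef_pos: [577.7, 50.9, 156.0]
tcp_rot: [-3.141, -0.0, -2.959]
contact_force: [-2.0, -1.1, 2.4]
opening: 0.0
grasp_force: 1.3
```

step_arm([
  {"tx":-0.26,"ty":0,"tz":0.09,"ax":0,"ay":0,"az":0},
  {"tx":-0.26,"ty":0,"tz":0.11,"ax":0,"ay":0,"az":0},
  {"tx":-0.25,"ty":0,"tz":0.13,"ax":0,"ay":0,"az":0},
  {"tx":-0.24,"ty":0,"tz":0.15,"ax":0,"ay":0,"az":0},
  {"tx":-0.22,"ty":0,"tz":0.16,"ax":0,"ay":0,"az":0},
])

```text
clock: 20.58
eef_pos: [608.6, 56.1, 139.6]
tcp_rot: [-3.141, 0.0, -2.959]
contact_force: [-2.3, 1.3, 1.5]
opening: 0.001
grasp_force: 1.1
```

step_arm([
  {"tx":-0.21,"ty":0,"tz":0.18,"ax":0,"ay":0,"az":0},
  {"tx":-0.2,"ty":0,"tz":0.2,"ax":0,"ay":0,"az":0},
  {"tx":-0.18,"ty":0,"tz":0.21,"ax":0,"ay":0,"az":0},
  {"tx":-0.16,"ty":0,"tz":0.22,"ax":0,"ay":0,"az":0},
])

```text
clock: 21.08
eef_pos: [626.8, 59.3, 119.1]
tcp_rot: [-3.141, -0.0, -2.959]
contact_force: [0.3, 0.3, 2.6]
opening: -0.0
grasp_force: 1.2
```

```bash
python3 - <<'E'
from h import *
s=r.sense();p=f(s['eef_pos']);print(s['clock'],p,FR.T@s['contact_force'])
E
```

```text
21.075 [1.48508645e-01 1.86141583e+02 1.19053714e+02] [-0.23945648  0.30769272  2.57480423]
```

Contact held with about 2.5 N. I finish the arc.

step_arm([
  {"tx":-0.15,"ty":0,"tz":0.24,"ax":0,"ay":0,"az":0},
  {"tx":-0.13,"ty":0,"tz":0.25,"ax":0,"ay":0,"az":0},
  {"tx":-0.11,"ty":0,"tz":0.26,"ax":0,"ay":0,"az":0},
  {"tx":0,"ty":0,"tz":0,"ax":0,"ay":0,"az":0},
])

```text
clock: 21.58
eef_pos: [635.1, 61.1, 99.5]
tcp_rot: [-3.141, -0.003, -2.959]
contact_force: [0.1, -1.3, 0.0]
opening: 0.003
grasp_force: 0.0
```

step_arm([
  {"tx":-0.05,"ty":0,"tz":0.14,"ax":0,"ay":0,"az":0},
  {"tx":0,"ty":0,"tz":0.08,"ax":0,"ay":0,"az":0},
  {"tx":0,"ty":0,"tz":0,"ax":0,"ay":0,"az":0},
])

```text
clock: 21.95
eef_pos: [636.8, 61.3, 95.2]
tcp_rot: [-3.141, -0.001, -2.959]
contact_force: [-0.9, 0.6, 3.3]
opening: 0.008
grasp_force: 1.6
```

```bash
python3 - <<'E'
from h import *
s=r.sense();p=f(s['eef_pos']);print(s['clock'],p,FR.T@s['contact_force'])
E
```

```text
21.95 [-2.36645999e-03  1.96360079e+02  9.52156527e+01] [-0.71907512 -0.83250628  3.25625658]
```

step_arm([
  {"tx":0,"ty":0,"tz":0.06,"ax":0,"ay":0,"az":0},
  {"tx":0,"ty":0,"tz":0,"ax":0,"ay":0,"az":0},
])

```text
clock: 22.2
eef_pos: [636.9, 61.4, 94.6]
tcp_rot: [-3.141, -0.001, -2.959]
contact_force: [-4.2, -0.4, 11.7]
opening: 0.003
grasp_force: 6.3
```

step_arm([
  {"tx":0,"ty":0,"tz":0.06,"ax":0,"ay":0,"az":0},
  {"tx":0,"ty":0,"tz":0,"ax":0,"ay":0,"az":0},
])

```text
clock: 22.45
eef_pos: [637.1, 61.4, 94.2]
tcp_rot: [-3.141, -0.0, -2.959]
contact_force: [-8.3, -1.0, 21.6]
opening: 0.002
grasp_force: 11.5
```

Hard stop at the fully down height (21 N, tip z about 69). I retract and check.

step_arm([
  {"tx":0,"ty":0,"tz":-0.5,"ax":0,"ay":0,"az":0},
  {"tx":0.5,"ty":0,"tz":-1,"ax":0,"ay":0,"az":0},
  {"tx":1,"ty":0,"tz":-1,"ax":0,"ay":0,"az":0},
  {"tx":1,"ty":0,"tz":-1,"ax":0,"ay":0,"az":0},
  {"tx":1,"ty":0,"tz":-1,"ax":0,"ay":0,"az":0},
])

```text
clock: 23.08
eef_pos: [550.3, 45.4, 205.4]
tcp_rot: [-3.141, -0.0, -2.959]
contact_force: [0.4, 1.5, 0.1]
opening: 0.002
grasp_force: 0.0
```

step_arm([
  {"tx":1,"ty":0,"tz":-1,"ax":0,"ay":0,"az":0},
  {"tx":1,"ty":0,"tz":-0.5,"ax":0,"ay":0,"az":0},
  {"tx":1,"ty":0,"tz":0,"ax":0,"ay":0,"az":0},
  {"tx":0,"ty":0,"tz":0,"ax":0,"ay":0,"az":0},
  {"tx":0,"ty":0,"tz":0,"ax":0,"ay":0,"az":0},
])

```text
clock: 23.7
eef_pos: [478.2, 32.0, 242.4]
tcp_rot: [-3.141, 0.001, -2.959]
contact_force: [-0.0, 0.3, -0.5]
opening: 0.003
grasp_force: 0.0
```

```bash
python3 - <<'E'
from h import *
s=r.sense();print(s['clock'],f(s['eef_pos']),s['contact_force'])
a,d,ci=grab('wrist','w6.png');C=cloud(d,ci);F=(C-FO)@FR
def st(nm,m,):
    P=F[m];print(nm,len(P),np.round(np.percentile(P,[2,50,98],axis=0),1).tolist() if len(P) else 0)
st('top',(abs(F[...,2]-114)<6)&(abs(F[...,1])<30)&(F[...,0]>-20)&(F[...,0]<75))
st('jaw',(F[...,1]>8)&(F[...,1]<70)&(abs(F[...,2]-50)<4)&(F[...,0]<-12)&(F[...,0]>-50))
m=(F[...,1]>165)&(F[...,1]<236)&(F[...,2]>40)&(abs(F[...,0])<4);P=F[m];print('grip slope',len(P),np.polyfit(P[:,1],P[:,2],1) if len(P)>9 else 0,P.mean(0) if len(P) else 0)
E
```

```text
23.7 [  0.48059904  35.03979377 242.43349525] [-0.03213232  0.25554921 -0.4518111 ]
top 1742 [[-4.7, -11.8, 109.3], [33.4, -0.7, 113.8], [57.0, 11.3, 115.2]]
jaw 694 [[-48.8, 12.1, 48.1], [-29.2, 21.7, 49.9], [-12.5, 34.7, 51.8]]
grip slope 172 [ 0.16307539 37.28507467] [-1.03232279e-01  2.13398967e+02  7.20851935e+01]
```

View pics/w6.png

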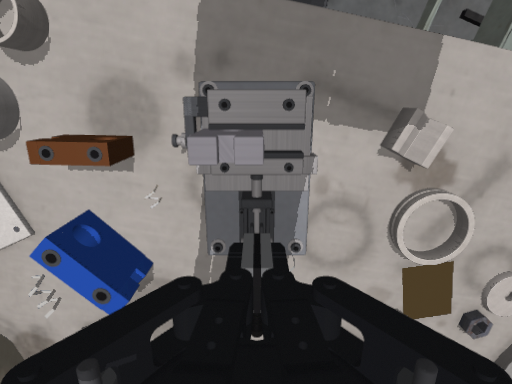

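The view shows the bracket clamped upright at (225,148), slotted end up against the stop at (180,142). The jaw face is at y 12, the handle is down, and the neighbours have not moved. Handing in.

```bash
python3 -c "
from rig import workorder
print(workorder.sign_off())"
```

```text
the job is handed in; nothing more can be done
None
```

I handed the job in at about 24 s (limit 61 s): the bracket stands slotted end up with its undrilled edge at the stop, the jaw is clamped with the handle down, and the things round the fixture look unmoved; sign-off returned no verdict.

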